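# Index the pot turntable by one click

### The job

Turn the turntable by one click, the short way round, so that the tall clay pot comes to stand at the spring clip and the table has dropped into its detent there. Lay a fingertip on the knurled rim and drag it round by friction; do not touch, grip or lift the pots, and leave the scoop, the mister and the cloche alone. Finish with the hand clear.

Things in the scene. Friction and masses are not known exactly. Their poses are not given: they have to be found in the camera images.
- stand: Fixed stand of the turntable on the slab; position and yaw vary. Origin: on the turning axis, at slab level. Its own -x axis points from the turning axis to the spring clip, two upright steel legs 60 mm wide with a coil spring between, standing just outside the disc, 155 to 210 mm from the axis, lower (56 mm) than the table's top, so a fingertip on the rim passes above it.
- turntable (a joint): Turntable angle, rad: 0 at the start, counter-clockwise from above positive, free 3 rad each way. Detents at 0 and +-2.094. Pushing out of a detent and over the tooth into the next takes about 2 N along the rim; in between 0.3 N, and it stays where left. Let go within 0.05 rad of a detent it clicks to its middle. A fingertip pressing the rim with 8 to 20 N drags it with little slip.
- axis_top (a point): Turning axis at the height of the table's flat top, 64 mm above the slab. The table is a white ceramic disc 280 mm across, 14 mm thick, with a steel edge. Its knurled rim, where the finger goes, is the flat ring 118 to 140 mm from the axis, level with the top (ridges under 1 mm). All of it can be reached from above.
- clip_place (a point): The place at the clip: on the table top 70 mm from the axis towards the clip (stand's -x). It does not turn with the table. The tall pot's origin must come here.
- tall_pot: The tall empty clay pot, loose on the table: 90 mm tall, 74 mm across the mouth, 0.2 to 0.35 kg. Origin: centre of its underside. At the start it is 70 mm from the axis, 120 degrees from the clip place, on either side (varies). The three pots stand 120 degrees apart: midway between two of them the rim is free for the hand.
- pot_a: A low empty clay pot, 55 mm tall, 74 mm across, loose on the turntable 120 degrees from the clip place, on the side where the tall pot is not. Origin: centre of its underside.
- pot_b: The other low clay pot, same size, loose on the turntable; it is at the clip place at the start. Origin: centre of its underside.
- cloche: Glass cloche 144 mm across and 192 mm tall, standing loose on the slab. Origin: centre of its underside. Leave alone.
- mister: Green plastic mister, 74 mm across, 176 mm tall, standing loose on the slab. Origin: centre of its underside. Leave alone.
- scoop: Stainless steel scoop, 215 mm long and 32 mm tall, lying loose on the slab. Origin: on the slab about mid length, handle towards its own -x. Leave alone.
Mind the look-alikes: they are no part of the job. What is shaped like the pot_a but blue is not meant.

How it is judged (in metres and radians):
On the way:
1. the fingertips, on the turntable, have dragged it out of its detent (contact force between the fingers and stand above 0.5 N and (value of joint turntable above 0.3 rad or value of joint turntable below -0.3 rad)), for 0.2 s.
At the end, for the whole second after the job is handed in: The turntable rests in the next detent (within 0.06 rad), with the tall pot standing within 10 mm of the place at the clip; all pots upright on the table 60 to 80 mm from its axis; cloche, mister and scoop within 20 mm of where they were (horizontal distance between tall_pot and clip_place below 0.01 m and (value of joint turntable between 2.034 and 2.154 rad or value of joint turntable between -2.154 and -2.034 rad) and velocity of joint turntable between -0.03 and 0.03 rad/s and angle between each of tall_pot, pot_a, pot_b's own z axis and vertical below 0.1 rad and horizontal distance between tall_pot and axis_top between 0.06 and 0.08 m and height (world z) of tall_pot between 0.059 and 0.069 m and horizontal distance between pot_a and axis_top between 0.06 and 0.08 m and height (world z) of pot_a between 0.059 and 0.069 m and horizontal distance between pot_b and axis_top between 0.06 and 0.08 m and height (world z) of pot_b between 0.059 and 0.069 m and distance of each of cloche, mister, scoop from where it was at the start of the episode below 0.02 m); the robot touches nothing.
It fails at once if a pot is touched by the robot (contact force between any of the fingers, the arm and tall_pot above 0.5 N or contact force between any of the fingers, the arm and pot_a above 0.5 N or contact force between any of the fingers, the arm and pot_b above 0.5 N).
It fails at once if a pot is lifted off the table or falls (height (world z) of any of tall_pot, pot_a, pot_b above 0.074 m or height (world z) of any of tall_pot, pot_a, pot_b below 0.054 m).
It fails at once if the table is turned the wrong way (by more than some 20 degrees) (horizontal distance between tall_pot and clip_place above 0.135 m).
It fails at once if the table is turned well past the next detent (value of joint turntable above 2.5 rad or value of joint turntable below -2.5 rad).
It fails at once if the cloche, the mister or the scoop is disturbed (distance of any of cloche, mister, scoop from where it was at the start of the episode above 0.02 m).
It also fails if it takes over 48 s, if anything falls off the work surface, if the arm or the gripper's body presses on something with over 40 N, if the wrist force passes 120 N, or if a joint passes its speed limit or range.

### The arm

A 6-joint arm with a two-finger parallel gripper is mounted at the origin on the work surface. World frame = base frame: x ahead of the robot, y to its left, z up, the work surface at z = 0. Lengths are in mm, angles in rad, forces in N, time in s.
With the tool pointing down it reaches from about 325 to 750 mm from the base axis. Payload 7.6 kg.
Tool frame: the origin (TCP) lies midway between the tips of the shut fingers; the grasp point (between the pads) lies 19 mm behind it; z points along the fingers, y is the line along which they close (so a half turn about z gives the same grasp; the last joint's range is limited). The gripper opens to 85 mm and grips with 20 to 120 N. Pads are 22 mm wide; open, the fingers measure 114 mm over their backs; the gripper's body (76 mm by 85 mm) begins 54 mm behind the grasp point. The pads swing forward as they close: fully open they stand 13 mm farther back than shut.
Start: joints at [1.048, 0.052, 1.401, -0, 1.689, -0.07], TCP at [229.667, 472.121, 231.323] pointing down, gripper open.
Joint ranges: [-2.9, 2.9], [-0.91, 2.17], [0.12, 2.37], [-1.06, 4.2], [0.26, 2.73], [-2.93, 2.93]. Speed limits (rad/s): [2.57, 2.57, 3.01, 3.14, 3.14, 3.14].

### API

Orientations are given as a unit quaternion [x, y, z, w].
In Python, from cell import bot gives the robot as it stands. The module is installed in compiled form; this text tells all that it offers.
- The arm moves only by the tool apply_moves, never from a script. Its argument "increments" is a list of rows, each an object with "travel": the shift along the tool's x, y, z in m, a list of three; "spin": the turn about the tool's z in degrees. In form: [{"travel": [dx, dy, dz], "spin": spin}, ...]. A call has 1 to 8 rows; each row shifts and turns the commanded pose from where the row before left it, along the tool's axes as they then stand; what a row does not reach is not made up. A row lasts 1/12 s, in which the tool goes at most 41.7 mm and 7.16 degrees, less where a joint would pass 70% of its speed; a pose out of reach is approached as far as the arm can. A call is refused whole if a number of a shift passes 0.0417 or a number of a turn 7.16, either way. A call with a gripper value outside its range is refused whole. "claw" is the closure in counts, from 0 (fully open) to 255 (shut), set as the call begins (left out, the last holds). The fingers move at their own pace and stop on an object; "newtons" is the grip in N (left out, the last holds). Time passes only in rows, so rows that do not move let the fingers close. It gives the time, the measured TCP pose, the force, the opening and the grip force at its end, in the units of the state.
- bot.state(): the state, without advancing time (a new reading comes with each control period).
- bot.get_image(name): name is "scene" or "top" or "wrist"; returns a dict with "frame" (480x640x3 uint8, red, green, blue), "depth" (480x640 float32, mm along the optical axis (not along the pixel's ray), 0 where there is no reading), "fx", "fy", "cx", "cy" (pixels), "world_from_camera" (4x4, takes a point from camera to world coordinates). Camera axes: x right, y down, z forward; pixel columns grow to the right and rows downward; lengths in mm; the calibration is good to about 2 mm. A picture is of the moment at which its call begins.
- bot.sign_off(): hands the job in; it is judged then, once.
The state is a dict: "t": time; "qpos": joint angles; "joint_velocities": joint speeds; "tau": joint torques, N m; "tcp_pos": TCP position; "eef_rot": TCP orientation; "ft_force": force on the tool from outside, world axes, zero at the start; "torque": the same for the moment, N m; "grip_width": opening from 0.0 (shut) to 1.0 (fully open); "grasp_force": force on a finger pad.
Only numpy, scipy, OpenCV 4.12 (cv2) and the standard library are available. Lean on these libraries where they do the work, as an engineer would, in place of code of your own. Each camera call takes 0.05 s, during which the arm holds its last target. There are 200 camera calls.

## Working session

There is one attempt and no reset: what is moved stays moved. The work goes in short steps, Python scripts to look and compute and a tool call to move; the robot and the scene stay as the last step left them, time stands still between calls to the robot, and variables do not carry over. Pictures are saved under pics/ and viewed, at most 10 in all, crops included, and the job is handed in when it is done.

Besides the shell and the picture viewer there is one more tool, called after "Emit:" by a JSON object that holds its "method" and its "body". apply_moves: Moves the arm, as the interface text tells. Its arguments: {"type":"object","properties":{"increments":{"type":"array","items":{"type":"object","properties":{"travel":{"type":"array","items":{"type":"number"}},"spin":{"type":"number"}}}},"claw":{"type":"number"},"newtons":{"type":"number"}},"required":["increments"]}

```bash
mkdir -p pics; python3 - <<'E'
from cell import bot
import cv2,numpy as np
for n in("top","scene"):
    d=bot.get_image(n); cv2.imwrite(f"pics/{n}0.png",d["frame"][...,::-1]); np.savez(f"pics/{n}0.npz",**d)
s=bot.state(); print(s)
E
```

```text
{'t': 0.1, 'qpos': array([ 1.04769356e+00,  5.27561606e-02,  1.40160226e+00,  4.54780377e-06,
        1.68860813e+00, -7.03267842e-02]), 'joint_velocities': array([ 9.81611897e-05,  1.31920835e-03, -1.62517087e-03, -1.06077945e-03,
        6.59605443e-04,  1.27524158e-04]), 'tau': array([ 1.52929624e-03, -3.82581818e+01, -3.60986209e+01, -8.04614069e-05,
        4.76155183e-03,  2.98440773e-05]), 'tcp_pos': array([229.52686737, 471.87398106, 230.57644067]), 'eef_rot': array([ 2.24458839e-01,  9.74483329e-01, -6.56272354e-04, -2.03010425e-04]), 'ft_force': array([1.19651347, 0.11700471, 0.03635141]), 'torque': array([0.0177294 , 0.04330592, 0.01013269]), 'grasp_force': 0.0, 'grip_width': 1.000384517944217}
```

View pics/top0.png

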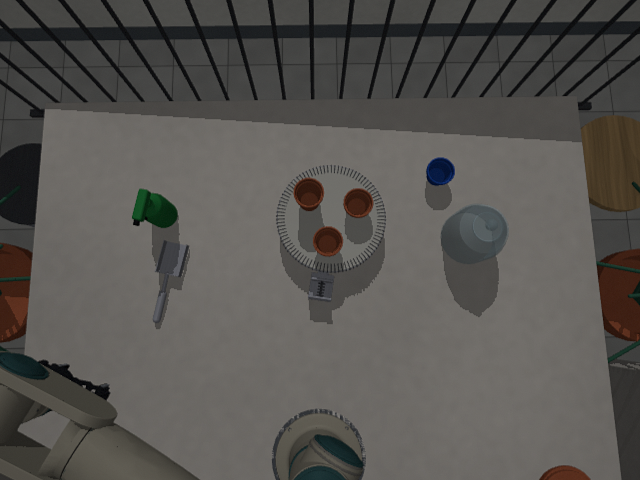

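View pics/scene0.png

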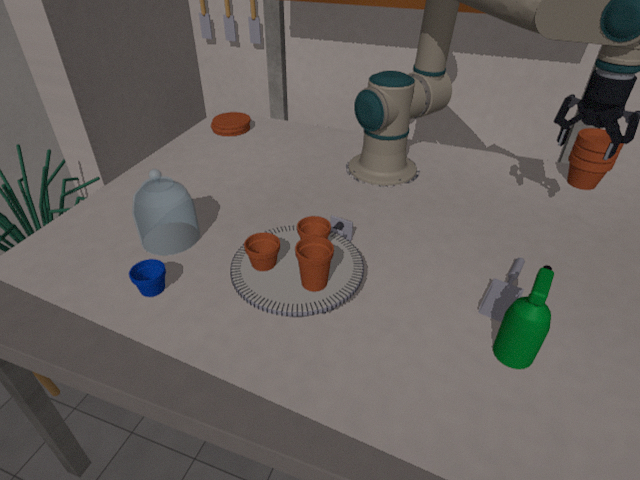

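The top view shows the table at about (331,218), with the clip below it at (321,287). The tall pot is upper left at (309,193), and the low pots are at (358,202) and (328,241). The tall pot has to go via the left side to the bottom, which is counter-clockwise (+2.094). Next I'll measure this in 3D.

```bash
cat > h.py <<'E'
import numpy as np
from scipy.optimize import least_squares
def cloud(d):
    z=d["depth"].astype(float); v,u=np.indices(z.shape)
    p=np.stack([(u-d["cx"])/d["fx"]*z,(v-d["cy"])/d["fy"]*z,z,np.ones_like(z)],-1)@np.array(d["world_from_camera"]).T
    p=p[...,:3]; p[z==0]=np.nan; return p
def circ(q,r0=None):
    c0=q.mean(0)
    f=(lambda x:np.hypot(*(q-x[:2]).T)-(x[2] if r0 is None else r0))
    return least_squares(f,[*c0,50],loss="soft_l1",f_scale=2).x
def pots(d,c=None):
    p=cloud(d); g=d["frame"].astype(int); 
    red=(g[...,0]>1.5*g[...,2]+15)&(p[...,2]>75)&(p[...,2]<175)
    if c is not None: red&=np.hypot(p[...,0]-c[0],p[...,1]-c[1])<140
    import cv2
    n,l,st,_=cv2.connectedComponentsWithStats(red.astype(np.uint8))
    out=[]
    for i in range(1,n):
        if st[i,4]<60: continue
        q=p[l==i]; h=np.nanpercentile(q[:,2],97); t=q[q[:,2]>h-8][:,:2]
        out.append((st[i,4],h.round(1),circ(t,36).round(1)[:2]))
    return out
E
python3 - <<'E'
from h import *
d=dict(np.load("pics/top0.npz")); p=cloud(d); print(d["world_from_camera"].round(3),d["fx"])
w=p[150:290,260:400].reshape(-1,3)
# disc: pixels at height 58..70
m=(w[:,2]>58)&(w[:,2]<70); q=w[m][:,:2]
c0=(q.max(0)+q.min(0))/2; print(q.min(0),q.max(0),np.median(w[m][:,2]))
a=np.arctan2(*(q-c0).T[::-1]); r=np.hypot(*(q-c0).T)
edge=[]
for k in np.linspace(-np.pi,np.pi,73)[:-1]:
    s=(np.abs(np.angle(np.exp(1j*(a-k))))<.05)&(r<150)
    if s.any(): edge.append(q[s][np.argmax(r[s])])
c=circ(np.array(edge)); print("axis",c)
for b in pots(d,c): 
    v=b[2]-c[:2]; print(b,np.hypot(*v),np.degrees(np.arctan2(v[1],v[0])))
rr=np.hypot(*(w[:,:2]-c[:2]).T); m=(rr>150)&(rr<215)&(w[:,2]>35)&(w[:,2]<62)
e=w[m]; v=e[:,:2].mean(0)-c[:2]; print("clip",m.sum(),e.mean(0),np.hypot(*v),np.degrees(np.arctan2(v[1],v[0])))
for n,(u0,u1,v0,v1) in dict(cloche=(435,515,195,270),mister=(130,182,185,232),scoop=(148,190,238,325)).items():
    b=p[v0:v1,u0:u1].reshape(-1,3); b=b[b[:,2]>10]; print(n,b.min(0).round(),b.max(0).round())
E
```

```text
[[-1.900000e-02 -9.860000e-01  1.670000e-01  3.474800e+02]
 [-1.000000e+00  1.700000e-02 -1.200000e-02  1.934000e+00]
 [ 9.000000e-03 -1.670000e-01 -9.860000e-01  1.241162e+03]
 [ 0.000000e+00  0.000000e+00  0.000000e+00  1.000000e+00]] 470.39625412035
[ 434.69228358 -183.03676359] [735.06958971  97.03485186] 64.43217616554773
axis [594.79648037 -42.92870507 139.61357285]
(np.int32(550), np.float64(156.5), array([637.3,  12.1])) 69.53206140069739 52.317927511649444
(np.int32(408), np.float64(121.3), array([ 619.7, -108.5])) 70.14114348029231 -69.20357278457699
(np.int32(418), np.float64(121.3), array([525.3, -32. ])) 70.35053218242204 171.0631105336905
clip 119 [432.71733447 -16.1983735   50.76789816] 164.26856108338512 170.6349949473869
cloche [ 476. -469.   10.] [ 619. -336.  197.]
mister [562. 364.  10.] [658. 421. 182.]
scoop [339. 333.  10.] [551. 418.  36.]
```

Axis at (595,-43), and the disc radius fits at 139.6 (140 given). The pots are 70 mm out at bearings 52° (tall), -69° and 171° (the clip), so the turn is CCW by about 119°. I'll put the fingertip in the gap at bearing 111.7°, radius 129, which is (547,77), and end at bearing ~232°.

Emit:
{"method": "apply_moves", "body": {"increments": [{"travel": [-0.0286,-0.0135,0]},{"travel": [-0.0286,-0.0135,0]},{"travel": [-0.0286,-0.0135,0]},{"travel": [-0.0286,-0.0135,0]},{"travel": [-0.0286,-0.0135,0]},{"travel": [-0.0286,-0.0135,0]},{"travel": [-0.0286,-0.0135,0]},{"travel": [-0.0286,-0.0135,0]}], "claw": 255, "newtons": 60}}

```text
validation failed for argument at $.in...
```

Emit:
{"method": "apply_moves", "body": {"increments": [{"travel": [-0.0286,-0.0135,0]},{"travel": [-0.0286,-0.0135,0]},{"travel": [-0.0286,-0.0135,0]},{"travel": [-0.0286,-0.0135,0]},{"travel": [-0.0286,-0.0135,0]},{"travel": [-0.0286,-0.0135,0]},{"travel": [-0.0286,-0.0135,0]},{"travel": [-0.0286,-0.0135,0]}]}}

```text
validation failed for argument at $.in...
```

Emit:
{"method": "apply_moves", "body": {"increments": [{"travel": [0,0,0],"spin": 7},{"travel": [0,0,0],"spin": 7},{"travel": [0,0,0],"spin": 7},{"travel": [0,0,0],"spin": 7},{"travel": [0,0,0],"spin": 7},{"travel": [0,0,0],"spin": 7.1},{"travel": [0,0,0]},{"travel": [0,0,0]}]}}

```text
validation failed for argument at $.in...
```

The rows probably all need a spin, and maybe floats, so I'll resend them complete.

Emit:
{"method": "apply_moves", "body": {"increments": [{"travel": [-0.0286,-0.0135,0.0],"spin": 0.0},{"travel": [-0.0286,-0.0135,0.0],"spin": 0.0},{"travel": [-0.0286,-0.0135,0.0],"spin": 0.0},{"travel": [-0.0286,-0.0135,0.0],"spin": 0.0},{"travel": [-0.0286,-0.0135,0.0],"spin": 0.0},{"travel": [-0.0286,-0.0135,0.0],"spin": 0.0},{"travel": [-0.0286,-0.0135,0.0],"spin": 0.0},{"travel": [-0.0286,-0.0135,0.0],"spin": 0.0}], "claw": 255, "newtons": 60}}

```text
t: 0.77
tcp_pos: [388.7, 273.5, 231.0]
eef_rot: [0.224, 0.974, -0.0, -0.0]
ft_force: [1.2, 0.3, 0.2]
grip_width: 0.0
grasp_force: 0.0
```

Emit:
{"method": "apply_moves", "body": {"increments": [{"travel": [-0.0286,-0.0135,0.0],"spin": 0.0},{"travel": [-0.0286,-0.0135,0.0],"spin": 0.0},{"travel": [-0.0286,-0.0135,0.0],"spin": 0.0},{"travel": [-0.0286,-0.0135,0.0],"spin": 0.0},{"travel": [-0.0286,-0.0135,0.0],"spin": 0.0},{"travel": [-0.0286,-0.0135,0.0],"spin": 0.0},{"travel": [-0.0286,-0.0135,0.0],"spin": 0.0},{"travel": [-0.0286,-0.0135,0.0],"spin": 0.0}]}}

```text
t: 1.43
tcp_pos: [547.3, 76.3, 230.8]
eef_rot: [0.225, 0.974, -0.0, -0.0]
ft_force: [-0.3, 0.5, 0.8]
grip_width: -0.002
grasp_force: 0.0
```

Emit:
{"method": "apply_moves", "body": {"increments": [{"travel": [0.0,0.0,0.0],"spin": 7.0},{"travel": [0.0,0.0,0.0],"spin": 7.0},{"travel": [0.0,0.0,0.0],"spin": 7.0},{"travel": [0.0,0.0,0.0],"spin": 7.0},{"travel": [0.0,0.0,0.0],"spin": 7.0},{"travel": [0.0,0.0,0.0],"spin": 7.0},{"travel": [0.0,0.0,0.0],"spin": 0.3},{"travel": [0.0,0.0,0.0],"spin": 0.0}]}}

```text
t: 2.1
tcp_pos: [546.5, 77.7, 230.9]
eef_rot: [0.56, 0.829, -0.0, -0.0]
ft_force: [-0.1, 0.1, -0.4]
grip_width: -0.0
grasp_force: 0.0
```

Emit:
{"method": "apply_moves", "body": {"increments": [{"travel": [0.0,0.0,0.022],"spin": 0.0},{"travel": [0.0,0.0,0.022],"spin": 0.0},{"travel": [0.0,0.0,0.022],"spin": 0.0},{"travel": [0.0,0.0,0.022],"spin": 0.0},{"travel": [0.0,0.0,0.022],"spin": 0.0},{"travel": [0.0,0.0,0.022],"spin": 0.0},{"travel": [0.0,0.0,0.022],"spin": 0.0},{"travel": [0.0,0.0,0.0],"spin": 0.0}]}}

```text
t: 2.77
tcp_pos: [543.7, 77.5, 72.2]
eef_rot: [0.56, 0.829, -0.003, -0.003]
ft_force: [-0.2, -0.4, -1.4]
grip_width: -0.003
grasp_force: 0.0
```

Emit:
{"method": "apply_moves", "body": {"increments": [{"travel": [0.0,0.0,0.003],"spin": 0.0},{"travel": [0.0,0.0,0.003],"spin": 0.0},{"travel": [0.0,0.0,0.003],"spin": 0.0},{"travel": [0.0,0.0,0.002],"spin": 0.0},{"travel": [0.0,0.0,0.0],"spin": 0.0},{"travel": [0.0,0.0,0.0],"spin": 0.0}]}}

```text
t: 3.27
tcp_pos: [546.9, 77.7, 66.8]
eef_rot: [0.561, 0.828, 0.0, 0.0]
ft_force: [-0.0, 0.0, 0.5]
grip_width: 0.001
grasp_force: 0.0
```

```bash
python3 - <<'E'
from cell import bot
import cv2
d=bot.get_image("scene"); cv2.imwrite("pics/s1.png",cv2.resize(d["frame"][170:350,180:420,::-1],None,fx=3,fy=3))
E
```

```text
(no output)
```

View pics/s1.png

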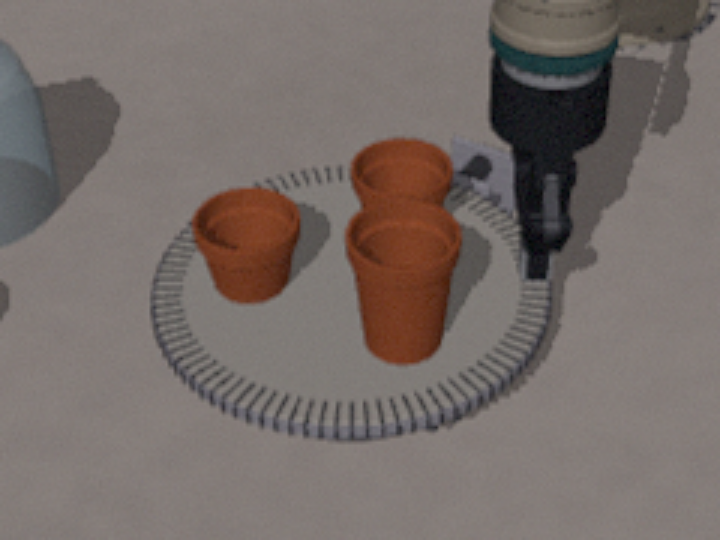

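The shut fingers are just above the knurled rim at crop pixel (537,275), in the gap and well clear of the pots. Now press down gently.

Emit:
{"method": "apply_moves", "body": {"increments": [{"travel": [0.0,0.0,0.001],"spin": 0.0},{"travel": [0.0,0.0,0.001],"spin": 0.0},{"travel": [0.0,0.0,0.001],"spin": 0.0},{"travel": [0.0,0.0,0.0],"spin": 0.0},{"travel": [0.0,0.0,0.0],"spin": 0.0}]}}

```text
t: 3.73
tcp_pos: [547.0, 77.8, 64.0]
eef_rot: [0.561, 0.828, 0.0, 0.0]
ft_force: [-1.8, 1.0, 5.8]
grip_width: 0.005
grasp_force: 2.7
```

Emit:
{"method": "apply_moves", "body": {"increments": [{"travel": [0.0,0.0,0.0005],"spin": 0.0},{"travel": [0.0,0.0,0.0],"spin": 0.0},{"travel": [0.0,0.0,0.0],"spin": 0.0}]}}

```text
t: 3.98
tcp_pos: [547.3, 77.9, 64.0]
eef_rot: [0.561, 0.828, 0.001, 0.001]
ft_force: [-2.3, 1.5, 6.7]
grip_width: 0.001
grasp_force: 3.8
```

Emit:
{"method": "apply_moves", "body": {"increments": [{"travel": [0.0,0.0,0.001],"spin": 0.0},{"travel": [0.0,0.0,0.0],"spin": 0.0},{"travel": [0.0,0.0,0.0],"spin": 0.0}]}}

```text
t: 4.23
tcp_pos: [547.9, 78.1, 64.0]
eef_rot: [0.561, 0.828, 0.001, 0.001]
ft_force: [-2.1, -0.1, 11.2]
grip_width: -0.001
grasp_force: 5.7
```

Emit:
{"method": "apply_moves", "body": {"increments": [{"travel": [0.0,0.0,0.0005],"spin": 0.0},{"travel": [0.0,-0.00225,0.0],"spin": -1.0},{"travel": [-0.0001,-0.0045,0.0],"spin": -2.0},{"travel": [-0.0002,-0.00675,0.0],"spin": -3.0},{"travel": [-0.0002,-0.00675,0.0],"spin": -3.0},{"travel": [-0.0002,-0.00675,0.0],"spin": -3.0},{"travel": [-0.0002,-0.00675,0.0],"spin": -3.0},{"travel": [-0.0001,-0.0045,0.0],"spin": -2.0}]}}

```text
t: 4.9
tcp_pos: [514.8, 59.2, 64.0]
eef_rot: [0.431, 0.902, 0.002, 0.001]
ft_force: [-3.1, 5.2, 13.4]
grip_width: 0.005
grasp_force: 7.2
```

```bash
cat >> h.py <<'E'
C=np.array([594.8,-42.9])
def report():
    from cell import bot
    s=bot.state(); v=s["tcp_pos"][:2]-C
    print("t",s["t"],"tcp r,b",np.hypot(*v).round(1),np.degrees(np.arctan2(v[1],v[0])).round(1),"z",s["tcp_pos"][2].round(1),"F",s["ft_force"].round(1),"q6",s["qpos"][5].round(2))
    for b in pots(bot.get_image("top"),C):
        v=b[2]-C; print(b,np.hypot(*v).round(1),np.degrees(np.arctan2(v[1],v[0])).round(1))
E
python3 -c "from h import *; report()"
```

```text
t 4.9 tcp r,b 129.7 128.1 z 64.0 F [-3.1  5.2 13.4] q6 -0.64
(np.int32(410), np.float64(121.4), array([637.1, -98.6])) 69.9 -52.8
(np.int32(434), np.float64(155.9), array([618. ,  22.7])) 69.6 70.5
(np.int32(414), np.float64(121.5), array([525.2, -51.9])) 70.2 -172.6
```

The table follows the finger: the tall pot went from 52.3° to 70.5°. Continuing.

Emit:
{"method": "apply_moves", "body": {"increments": [{"travel": [-0.0002,-0.00675,0.0],"spin": -3.0},{"travel": [-0.0002,-0.00675,0.0],"spin": -3.0},{"travel": [-0.0002,-0.00675,0.0],"spin": -3.0},{"travel": [-0.0002,-0.00675,0.0],"spin": -3.0},{"travel": [-0.0002,-0.00675,0.0],"spin": -3.0},{"travel": [-0.0002,-0.00675,0.0],"spin": -3.0},{"travel": [-0.0002,-0.00675,0.0],"spin": -3.0},{"travel": [-0.0002,-0.00675,0.0],"spin": -3.0}]}}

```text
t: 5.62
tcp_pos: [480.6, 17.6, 63.9]
eef_rot: [0.234, 0.972, 0.001, 0.001]
ft_force: [-8.7, 4.7, 18.8]
grip_width: -0.003
grasp_force: 9.4
```

```bash
python3 -c "from h import *; report()"
```

```text
t 5.6167 tcp r,b 129.2 152.1 z 63.9 F [-8.7  4.7 18.8] q6 -1.14
(np.int32(412), np.float64(121.4), array([656. , -76.4])) 69.8 -28.7
(np.int32(464), np.float64(156.1), array([590.,  27.])) 70.1 93.9
(np.int32(292), np.float64(121.0), array([534.2, -77.2])) 69.6 -150.5
```

Emit:
{"method": "apply_moves", "body": {"increments": [{"travel": [-0.0001,-0.00675,-0.0002],"spin": -3.0},{"travel": [-0.0001,-0.00675,-0.0002],"spin": -3.0},{"travel": [-0.0001,-0.00675,-0.0002],"spin": -3.0},{"travel": [-0.0001,-0.00675,-0.0002],"spin": -3.0},{"travel": [-0.0001,-0.00675,-0.0002],"spin": -3.0},{"travel": [-0.0001,-0.00675,0.0],"spin": -3.0},{"travel": [-0.0001,-0.00675,0.0],"spin": -3.0},{"travel": [-0.0001,-0.00675,0.0],"spin": -3.0}]}}

```text
t: 6.33
tcp_pos: [466.5, -35.2, 64.0]
eef_rot: [0.027, 1.0, -0.0, 0.002]
ft_force: [-0.3, 1.7, 8.8]
grip_width: 0.002
grasp_force: 4.3
```

```bash
python3 -c "from h import *; report()"
```

```text
t 6.3333 tcp r,b 128.5 176.6 z 64.0 F [-0.3  1.7  8.8] q6 -1.67
(np.int32(404), np.float64(121.2), array([664.4, -47.8])) 69.8 -4.0
(np.int32(429), np.float64(155.7), array([560.7,  18.9])) 70.6 118.9
(np.int32(299), np.float64(120.9), array([ 552.9, -100.3])) 71.1 -126.1
```

Emit:
{"method": "apply_moves", "body": {"increments": [{"travel": [-0.0002,-0.00675,0.0002],"spin": -3.0},{"travel": [-0.0002,-0.00675,0.0002],"spin": -3.0},{"travel": [-0.0002,-0.00675,0.0002],"spin": -3.0},{"travel": [-0.0002,-0.00675,0.0002],"spin": -3.0},{"travel": [-0.0002,-0.00675,0.0],"spin": -3.0},{"travel": [-0.0002,-0.00675,0.0],"spin": -3.0},{"travel": [-0.0002,-0.00675,0.0],"spin": -3.0},{"travel": [-0.0002,-0.00675,0.0],"spin": -3.0}]}}

```text
t: 7.05
tcp_pos: [475.3, -88.7, 64.0]
eef_rot: [-0.181, 0.983, -0.001, 0.002]
ft_force: [-1.4, -0.1, 12.0]
grip_width: 0.0
grasp_force: 6.4
```

```bash
python3 -c "from h import *; report()"
```

```text
t 7.05 tcp r,b 128.0 -159.0 z 64.0 F [-1.4 -0.1 12. ] q6 -2.2
(np.int32(404), np.float64(121.5), array([660.1, -18.2])) 69.8 20.7
(np.int32(338), np.float64(121.3), array([ 580.6, -111.2])) 69.8 -101.7
(np.int32(474), np.float64(156.0), array([539.3,  -0. ])) 70.1 142.3
```

Emit:
{"method": "apply_moves", "body": {"increments": [{"travel": [-0.0002,-0.00675,0.0],"spin": -1.5},{"travel": [-0.00035,-0.00675,0.0],"spin": -1.5},{"travel": [-0.0005,-0.0067,0.0],"spin": -1.5},{"travel": [-0.0007,-0.0067,0.0],"spin": -1.5},{"travel": [-0.0009,-0.0067,0.0],"spin": -1.5},{"travel": [-0.00105,-0.00665,0.0],"spin": -1.5},{"travel": [-0.0012,-0.00665,0.0],"spin": -1.5},{"travel": [-0.0014,-0.0066,0.0],"spin": -1.5}]}}

```text
t: 7.77
tcp_pos: [504.6, -133.4, 63.9]
eef_rot: [-0.283, 0.959, -0.001, 0.002]
ft_force: [-0.2, 2.9, 10.9]
grip_width: -0.0
grasp_force: 6.3
```

```bash
python3 -c "from h import *; report()"
```

```text
t 7.7667 tcp r,b 127.8 -134.9 z 63.9 F [-0.2  2.9 10.9] q6 -2.47
(np.int32(409), np.float64(121.0), array([644.6,   6.3])) 70.0 44.7
(np.int32(285), np.float64(121.0), array([ 609.9, -111.5])) 70.2 -77.6
(np.int32(494), np.float64(156.1), array([526.3, -25.2])) 70.7 165.5
```

Emit:
{"method": "apply_moves", "body": {"increments": [{"travel": [-0.001,-0.00435,0.0],"spin": 0.0},{"travel": [-0.00115,-0.0043,0.0],"spin": 0.0},{"travel": [-0.0013,-0.00425,0.0],"spin": 0.0},{"travel": [-0.0003,-0.001,0.0],"spin": 0.0},{"travel": [0.0,0.0,0.0],"spin": 0.0},{"travel": [0.0,0.0,0.0],"spin": 0.0}]}}

```text
t: 8.32
tcp_pos: [515.0, -143.0, 64.0]
eef_rot: [-0.282, 0.959, -0.001, 0.002]
ft_force: [-0.2, 0.8, 13.2]
grip_width: 0.002
grasp_force: 6.1
```

```bash
python3 -c "from h import *; report()"
```

```text
t 8.3167 tcp r,b 128.0 -128.5 z 64.0 F [-0.2  0.8 13.2] q6 -2.48
(np.int32(406), np.float64(121.5), array([638.4,  11.8])) 70.0 51.4
(np.int32(264), np.float64(122.1), array([ 617.9, -110.1])) 71.1 -71.0
(np.int32(483), np.float64(156.8), array([524.7, -33. ])) 70.8 172.0
```

Every pot has turned about 120°, within the click range. Lifting off and checking.

Emit:
{"method": "apply_moves", "body": {"increments": [{"travel": [0.0,0.0,-0.002],"spin": 0.0},{"travel": [0.0,0.0,-0.003],"spin": 0.0},{"travel": [0.0,0.0,-0.015],"spin": 0.0},{"travel": [0.0,0.0,-0.03],"spin": 0.0},{"travel": [0.0,0.0,-0.03],"spin": 0.0},{"travel": [0.0,0.0,-0.035],"spin": 0.0},{"travel": [0.0,0.0,-0.035],"spin": 0.0},{"travel": [0.0,0.0,-0.01],"spin": 0.0}]}}

```text
t: 9.03
tcp_pos: [514.7, -143.1, 227.5]
eef_rot: [-0.282, 0.959, -0.002, 0.003]
ft_force: [0.9, -0.4, 0.6]
grip_width: -0.002
grasp_force: 0.0
```

```bash
python3 - <<'E'
from h import *; report()
from cell import bot
import cv2
d=bot.get_image("top"); cv2.imwrite("pics/top2.png",cv2.resize(d["frame"][150:310,240:420,::-1],None,fx=3,fy=3))
E
```

```text
t 9.0333 tcp r,b 128.3 -128.7 z 227.5 F [ 0.9 -0.4  0.6] q6 -2.48
(np.int32(411), np.float64(121.3), array([638.4,  11.7])) 69.9 51.4
(np.int32(239), np.float64(121.1), array([ 618.8, -110.4])) 71.6 -70.4
(np.int32(487), np.float64(156.2), array([525., -33.])) 70.5 171.9
```

View pics/top2.png

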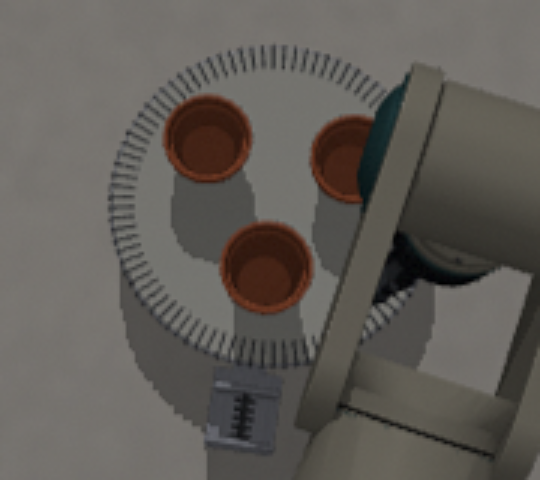

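The tall pot stands at the clip (crop 267,265), upright with the others; pot_b is partly hidden by the arm. I'll back off and check unobstructed.

Emit:
{"method": "apply_moves", "body": {"increments": [{"travel": [0.02,0.0,-0.01],"spin": 0.0},{"travel": [0.02,0.02,-0.01],"spin": 0.0},{"travel": [0.02,0.02,-0.01],"spin": 0.0},{"travel": [0.02,0.02,-0.01],"spin": 0.0},{"travel": [0.02,0.02,0.0],"spin": 0.0},{"travel": [0.02,0.0,0.0],"spin": 0.0},{"travel": [0.0,0.0,0.0],"spin": 0.0},{"travel": [0.0,0.0,0.0],"spin": 0.0}]}}

```text
t: 9.8
tcp_pos: [368.5, -140.2, 259.8]
eef_rot: [-0.281, 0.96, 0.001, -0.001]
ft_force: [0.4, 0.6, -0.2]
grip_width: -0.003
grasp_force: 0.0
```

```bash
python3 -c "from h import *; report()"
```

```text
t 9.8 tcp r,b 246.4 -156.7 z 259.8 F [ 0.4  0.6 -0.2] q6 -2.6
(np.int32(402), np.float64(121.2), array([638.4,  11.7])) 69.9 51.4
(np.int32(412), np.float64(121.4), array([ 619.3, -108.1])) 69.7 -69.4
(np.int32(486), np.float64(156.4), array([525. , -32.9])) 70.5 171.8
```

```bash
python3 -c "from cell import bot; print(bot.sign_off())"
```

```text
the job is handed in; nothing more can be done
None
```

The turntable was turned one click counter-clockwise (about 119.9° measured), the tall pot stands within about 2 mm of the clip place, the hand is clear, and the job was handed in at about 10 s; no verdict came back.

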